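Hang a dowelling jig on the turning jig tree

ROBOT

A 7-joint arm with a two-finger parallel gripper is mounted at the origin on a cart in front of the work surface, level with it; the furniture and walls round the work are solid. World frame = base frame: x ahead of the robot, y to its left, z up, the work surface at z = 0. Lengths are in m, angles in rad, forces in N, time in s.
With the tool pointing down it reaches from about 0.4 to 0.75 m from the base axis. Payload 19.5 kg.
Tool frame: the origin (TCP) lies at the very end of the fingers, on their centre line; the grasp point (between the pads) lies 19 mm behind it; z points along the fingers, y is the line along which they close (so a half turn about z gives the same grasp; the last joint's range is limited). The gripper opens to 85 mm and grips with 20 to 120 N. Pads are 22 mm wide; open, the fingers measure 114 mm over their backs; the gripper's body (76 mm by 85 mm) begins 54 mm behind the grasp point. The pads swing forward as they close: fully open they stand 13 mm farther back than shut.
Start: joints at [-1.361, 0.707, -0.028, 1.485, 0.022, 0.951, -0.075], TCP at [0.143, 0.557, 0.231] pointing down, gripper open.
Joint ranges: [-2.71, 2.71], [-0.32, 2.16], [-1.57, 1.52], [0, 2.45], [-1.46, 4.6], [0, 2.02], [-2.83, 2.83]. Speed limits (rad/s): [1.89, 1.89, 2.57, 2.57, 3.01, 3.01, 3.01].

INTERFACE

Orientations are given as a unit quaternion [x, y, z, w].
In Python, from bench import manip, snapshot gives the robot as it stands.
- The arm moves only by the tool arm_command, never from a script. Its argument "deltas" is a list of rows, each an object of numbers: "dx", "dy", "dz": the shift along the world's x, y, z scaled (see below); "spin": the turn about the world's z scaled (see below). A call has 1 to 12 rows; each row is the pose to reach, as a shift and turn from the pose commanded when the call began; what a row does not reach only later rows make up. The controller multiplies each number of a shift by 20 cm and each number of a turn by pi/2 rad. A row lasts 1/8 s, in which the tool goes at most 62.5 mm and 10.7 degrees, less where a joint would pass 70% of its speed; a pose out of reach is approached as far as the arm can. A call with a number of a shift or a turn outside -1 to 1 is refused whole. A call with a gripper value outside its range is refused whole. "hand" is the opening, from -1 (shut) to 1 (fully open), set as the call begins (left out, the last holds). The fingers move at their own pace and stop on an object; "grip_force" is the grip in N (left out, the last holds). Time passes only in rows, so rows that repeat a pose let the fingers close. It gives the time, the measured TCP pose, the force, the opening and the grip force at its end, in the units of the state.
- manip.read_state(): the state, without advancing time (a new reading comes with each control period).
- snapshot(name): name is "scene" or "top" or "wrist"; returns a dict with "image" (384x512x3 uint8, blue, green, red), "fx", "fy", "cx", "cy" (pixels), "k1" (the pictures are not rectified: a ray, as slopes to the right and down, at radius r is drawn at 1 + k1 r^2 times it, then the intrinsics apply), "view" (4x4, takes a point from world to camera coordinates). Camera axes: x right, y down, z forward; pixel columns grow to the right and rows downward; lengths in m; the calibration is good to about 2 mm. A picture is of the moment at which its call begins. There is no depth.
- manip.close_job(): hands the job in; it is judged then, once.
The state is a dict: "time": time; "joints": joint angles; "qd": joint speeds; "joint_efforts": joint torques, N m; "ee_pos": TCP position; "eef_rot": TCP orientation; "ft_force": force on the tool from outside, world axes, zero at the start; "ft_torque": the same for the moment, N m; "grip_width": opening from 0.0 (shut) to 1.0 (fully open); "finger_force": force on a finger pad.
Only numpy, scipy, OpenCV 4.12 (cv2) and the standard library are available. Lean on these libraries where they do the work, as an engineer would, in place of code of your own. Each camera call takes 0.05 s, during which the arm holds its last target. There are 200 camera calls.

TASK

Turn the jig tree until its empty branch stands over the brass mark on its base, then hang the blue dowelling jig there by the slot in its steel ear: over the pin and fully down on the crossbar, and let go of it with the branch still over the mark. The pin is clamped anywhere along the crossbar, so feel for it gently: never load the tree with more than 25 N, and leave the tin, the wooden block and the pliers where they lie.

Things in the scene. Friction and masses are not known exactly. Their poses are not given: they have to be found in the camera images.
- tree: Jig tree, fixed. Wooden base, radius 85, 22 high; origin on the turning axis at table height; -x points along the brass mark, roughly to the robot. On a post turns a head (hub radius 28, z 100 to 158) with 3 branches, 20 wide, 120 degrees apart, each with a crossbar; two carry hung jigs of the blue one's size (dark wood, green; fixed), one is empty. Nothing on it is higher than 165.
- tree_head (a joint): Turn of the head about the vertical axis, rad, counter-clockwise from above positive: 0 with the empty branch over the brass mark (along -x of tree); 0.8 to 1.5 at the start. Dry friction of about 0.8 N m holds it wherever it is left; no detent, no spring.
- free_bar (a point): Middle of the top of the empty branch's crossbar, 102 from the axis, 145 above the table; -x points outwards. The bar is 24 deep (x), 90 long (y), 45 high (below this point). A round-topped steel pin, diameter 8, stands 16 proud on the line x = 0, at an unmeasured place from y = -16 to +16; clamped in a slot, it slips along y only if pushed sideways with over about 14 N.
- jig: Loose blue dowelling jig, about 0.28 kg: block 40 (x) by 34 (y) by 64 high, standing upright; origin in the middle of its underside. Grip it across the 34. From its +x face (x = 20) a flat steel ear juts out to x = 50, 64 wide (y +-32), z = 50 to 56. At the start its +x points away from the robot, within 0.4 rad of world x.
- jig_eye (a point): Middle of the slot through the ear, at its underside: jig x = 34.5, y = 0, z = 50. The slot is 14 (x) by 11 (y). Hung, the ear lies on the crossbar and the block hangs outside it, its +x face 2.5 from the bar's outer face when the pin is in the slot's middle; released, it may sag outwards by about 0.1 rad.
- wax_tin: Bystander: round grey tin, diameter 56, 28 high; origin in the middle of its underside.
- block_b: Bystander: beech block 55 x 80 x 32 high; origin in the middle of its underside.
- pliers: Bystander: red-handled pliers lying flat, 60 x 160 (y) x 12; origin in the middle of its underside.
Things that resemble listed ones, but are neither listed nor needed, are in the scene too. Of the things like the jig, leave any that is green or turquoise; of the rest the larger one is meant.

How it is judged:
By the outcome, as a careful person would: the job done as asked, in the order asked, and still so for the second after the job is handed in, with the robot touching nothing.
It also fails if it takes over 72 s, if anything falls off the work surface, if the arm or the gripper's body presses on something with over 40 N, if the wrist force passes 120 N, or if a joint passes its speed limit or range.

## Working session

There is one attempt and no reset: what is moved stays moved. The work goes in short steps, Python scripts to look and compute and a tool call to move; the robot and the scene stay as the last step left them, time stands still between calls to the robot, and variables do not carry over. Pictures are saved under pics/ and viewed, at most 13 in all, crops included, and the job is handed in when it is done.

Besides the shell and the picture viewer there is one more tool, called after ">>>" by a JSON object that holds its "api" and its "payload". arm_command: Moves the arm, as the interface text tells. Its arguments: {"type":"object","properties":{"deltas":{"type":"array"},"hand":{"type":"number"},"grip_force":{"type":"number"}},"required":["deltas"]}

```bash
mkdir -p pics; ls; cat > h.py <<'E'
import numpy as np, cv2, pickle
from bench import manip, snapshot
def take(n, tag):
    s=snapshot(n); pickle.dump(s,open(f'pics/{tag}.pkl','wb')); return s
def load(tag): return pickle.load(open(f'pics/{tag}.pkl','rb'))
def ray(s,u,v):
    d=np.array([(u-s['cx'])/s['fx'],(v-s['cy'])/s['fy']]); p=d.copy()
    for _ in range(20): p=d/(1+s['k1']*(p@p))
    V=np.array(s['view']); R=V[:3,:3]; return -R.T@V[:3,3], R.T@np.array([p[0],p[1],1])
def atz(s,u,v,z):
    o,d=ray(s,u,v); return o+d*(z-o[2])/d[2]
def proj(s,P):
    V=np.array(s['view']); c=V[:3,:3]@np.array(P)+V[:3,3]; p=c[:2]/c[2]; p=p*(1+s['k1']*(p@p))
    return np.array([p[0]*s['fx']+s['cx'],p[1]*s['fy']+s['cy']])
E
python3 - <<'E'
from h import *
st=manip.read_state()
for k,v in st.items(): print(k,np.round(v,3))
a=take('top','top0'); b=take('scene','sc0')
for s in (a,b): print(s['fx'],s['fy'],s['cx'],s['cy'],s['k1'],np.round(s['view'],3).tolist())
for n,s in (('top0',a),('sc0',b)): cv2.imwrite(f'pics/{n}.png',cv2.resize(s['image'],(800,600),interpolation=cv2.INTER_CUBIC))
E
```

```text
pics
time 0.0
joints [-1.361  0.707 -0.028  1.485  0.022  0.951 -0.076]
qd [-0.    -0.001  0.    -0.002 -0.    -0.002 -0.001]
joint_efforts [-0.0000e+00 -8.8320e+01  1.2340e+00 -2.3616e+01  1.7000e-02  7.0000e-03
 -0.0000e+00]
ee_pos [0.143 0.557 0.231]
eef_rot [ 0.126  0.992 -0.001 -0.   ]
ft_force [-0.651  0.287  0.455]
ft_torque [ 0.001  0.017 -0.002]
finger_force 0.0
grip_width 1.003
362.49756368785063 362.49756368785063 254.88149759755814 192.56143941651118 -0.01759878891724937 [[-0.009, -1.0, 0.009, 0.207], [-0.992, 0.007, -0.128, 0.581], [0.128, -0.01, -0.992, 1.04], [0.0, 0.0, 0.0, 1.0]]
389.0429457327191 389.0429457327191 244.20393946911128 195.32116185209097 0.039139935069885855 [[-0.908, -0.419, 0.002, 0.625], [-0.37, 0.802, -0.469, 0.111], [0.195, -0.427, -0.883, 1.157], [0.0, 0.0, 0.0, 1.0]]
```

View pics/top0.png

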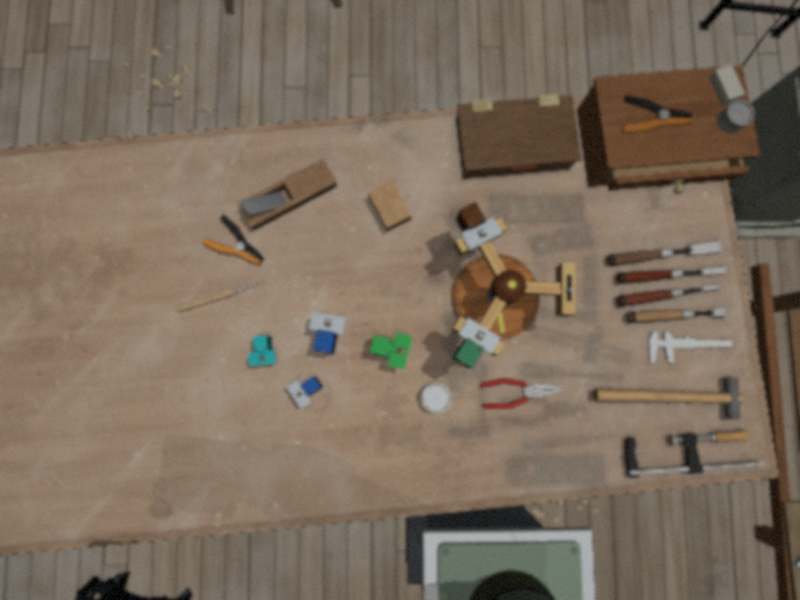

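View pics/sc0.png

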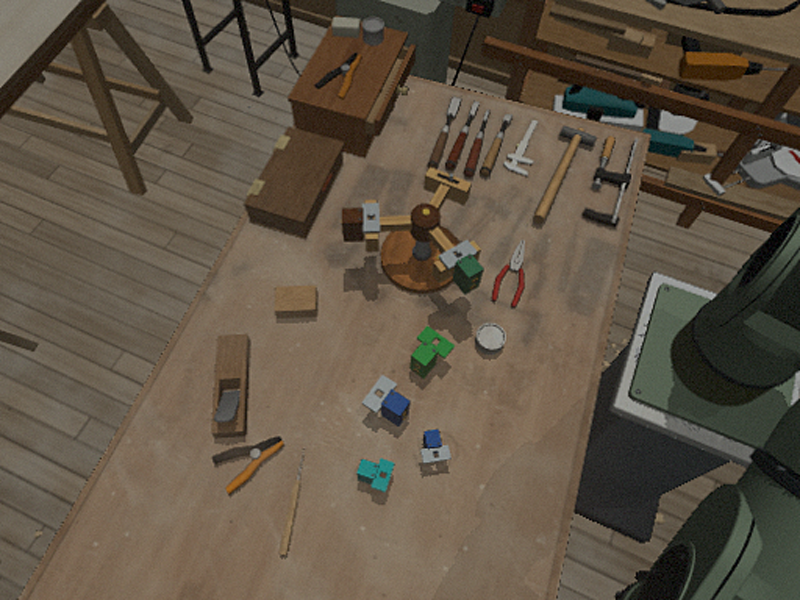

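The larger blue jig with steel ear is at top0 (325,335) and scene (395,405). Candidates I reject: small blue (305,390), green (392,348), turquoise (262,352), plus the hung green and dark ones on the tree. The empty branch points right (crossbar at (568,288)) and the brass mark runs from the axis (508,285) to about (502,325). Next, one close crop to check and measure.

```bash
python3 - <<'E'
from h import *
s=load('top0'); im=s['image']
a=cv2.resize(im[190:265,150:275],(800,480),interpolation=cv2.INTER_CUBIC)  # 6.4x
b=cv2.resize(im[125:240,280:375],(496,600),interpolation=cv2.INTER_CUBIC) # 5.22x
cv2.imwrite('pics/c1.png',np.hstack([cv2.resize(im[190:265,180:240],(400,500),interpolation=cv2.INTER_CUBIC),cv2.resize(im[140:240,285:365],(400,500),interpolation=cv2.INTER_CUBIC)]))
k=1.5625
for n,(u,v),z in [('jigblue',(325,342),.064),('small',(312,385),.05),('hubtop',(510,284),.158),('bar',(568,288),.145),('base c',(496,297),.022),('tin',(435,398),.028),('block',(390,205),.032),('greenjig',(392,348),.06)]:
    print(n,np.round(atz(s,u/k,v/k,z),3))
E
```

```text
jigblue [0.504 0.338 0.064]
small [0.426 0.363 0.05 ]
hubtop [0.595 0.014 0.158]
bar [ 0.589 -0.088  0.145]
base c [0.591 0.014 0.022]
tin [0.4   0.135 0.028]
block [0.772 0.217 0.032]
greenjig [0.492 0.215 0.06 ]
```

View pics/c1.png

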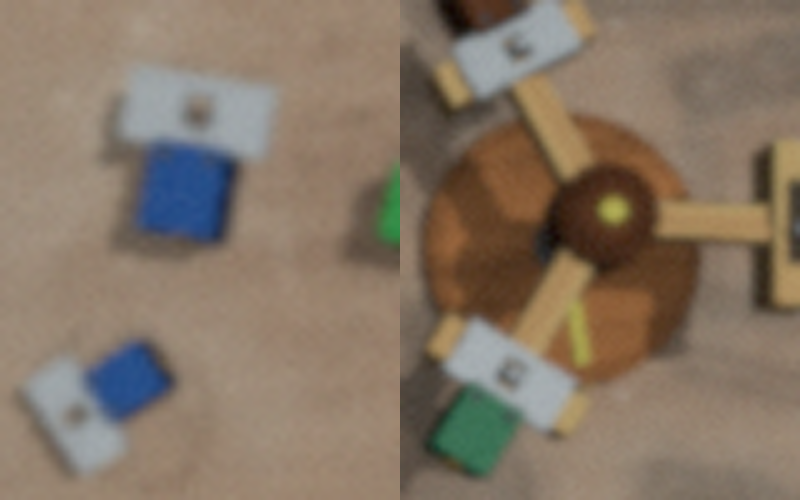

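The crop shows the larger blue jig with its ear up (slot at (198,110)) and the small blue jig below left. On the tree, the brass mark runs from (572,305) to (585,362), the bar is at (785,220), and the hub knob is at (613,210).

```bash
python3 - <<'E'
from h import *
s=load('top0')
L=lambda x,y,z: atz(s,180+x/6.667-.4,190+y/6.667-.4,z)
R=lambda x,y,z: atz(s,285+(x-400)/5-.4,140+y/5-.4,z)
c=[L(x,y,.064) for x,y in [(150,145),(237,155),(220,240),(138,232)]]
e=[L(x,y,.056) for x,y in [(130,65),(278,90),(265,160),(120,140)]]
print(np.round(c,3),np.mean(c,0)); print(np.round(e,3),np.mean(e,0)); print('slot',L(198,110,.056))
d=np.mean(e,0)-np.mean(c,0); print('yaw',np.arctan2(d[1],d[0]), np.linalg.norm(d[:2]))
d=e[0]-e[1]; print('yaw ear',np.arctan2(-d[0],d[1]),np.linalg.norm(d))
m=[R(572,305,.022),R(585,362,.022)]; d=m[1]-m[0]; print('mark',m,np.arctan2(d[1],d[0]))
B=[R(425,240,.022),R(700,225,.022),R(560,113,.022),R(575,385,.022)]; print('base',np.round(B,3))
print('knob',R(613,210,.165),'bar in edge',R(772,142,.145),R(772,305,.145),'branch', R(655,218,.14),R(765,222,.14))
E
```

```text
[[0.526 0.355 0.064]
 [0.521 0.318 0.064]
 [0.485 0.325 0.064]
 [0.489 0.36  0.064]] [0.50522385 0.33933489 0.064     ]
[[0.562 0.365 0.056]
 [0.55  0.301 0.056]
 [0.52  0.306 0.056]
 [0.529 0.369 0.056]] [0.54006486 0.33537667 0.056     ]
slot [0.5416698  0.33548494 0.056     ]
yaw -0.11312304074819221 0.03506513236329693
yaw ear -0.17535977692624685 0.06550431242868913
mark [array([0.55886538, 0.01002846, 0.022     ]), array([0.52447149, 0.00328421, 0.022     ])] -2.9479607524647355
base [[ 0.599  0.098  0.022]
 [ 0.607 -0.069  0.022]
 [ 0.677  0.014  0.022]
 [ 0.511  0.01   0.022]]
knob [0.59382021 0.01376258 0.165     ] bar in edge [ 0.63360953 -0.07803294  0.145     ] [ 0.54505605 -0.07397625  0.145     ] branch [ 0.5932652  -0.01415438  0.14      ] [ 0.59066908 -0.07372869  0.14      ]
```

>>> {"api": "arm_command", "payload": {"deltas": [{"dx": 0.18,"dy": -0.25,"spin": -0.1},{"dx": 0.36,"dy": -0.5,"spin": -0.2},{"dx": 0.54,"dy": -0.75,"spin": -0.3},{"dx": 0.72,"dy": -1,"spin": -0.4},{"dx": 0.72,"dy": -1,"spin": -0.4}], "hand": 1}}

```text
validation failed for argument at $.de...
```

>>> {"api": "arm_command", "payload": {"deltas": [{"dx": 0.18,"dy": -0.25,"spin": -0.1},{"dx": 0.36,"dy": -0.5,"spin": -0.2},{"dx": 0.54,"dy": -0.75,"spin": -0.3},{"dx": 0.72,"dy": -1,"spin": -0.4},{"dx": 0.72,"dy": -1,"spin": -0.464}]}}

```text
validation failed for argument at $.de...
```

>>> {"api": "arm_command", "payload": {"deltas": [{"dx": 0.18,"dy": -0.25},{"dx": 0.36,"dy": -0.5},{"dx": 0.54,"dy": -0.75},{"dx": 0.6,"dy": -0.9},{"dx": 0.6,"dy": -0.9},{"dx": 0.6,"dy": -0.9}]}}

```text
validation failed for argument at $.de...
```

>>> {"api": "arm_command", "payload": {"deltas": [{"dx": 0.18,"dy": -0.25,"dz": 0.0,"spin": -0.1},{"dx": 0.36,"dy": -0.5,"dz": 0.0,"spin": -0.2},{"dx": 0.54,"dy": -0.75,"dz": 0.0,"spin": -0.3},{"dx": 0.72,"dy": -1.0,"dz": 0.0,"spin": -0.4},{"dx": 0.72,"dy": -1.0,"dz": 0.0,"spin": -0.4}], "hand": 1}}

```text
time: 0.72
ee_pos: [0.2895, 0.3537, 0.2315]
eef_rot: [0.43, 0.903, -0.0, 0.001]
ft_force: [0.1, 1.0, -0.1]
grip_width: 1.001
finger_force: 0.0
```

>>> {"api": "arm_command", "payload": {"deltas": [{"dx": 0.18,"dy": -0.25,"dz": 0.0,"spin": -0.1},{"dx": 0.36,"dy": -0.5,"dz": 0.0,"spin": -0.2},{"dx": 0.54,"dy": -0.75,"dz": 0.0,"spin": -0.3},{"dx": 0.72,"dy": -1.0,"dz": 0.0,"spin": -0.4},{"dx": 0.72,"dy": -1.0,"dz": 0.0,"spin": -0.46}], "hand": 0.06}}

```text
time: 1.35
ee_pos: [0.4332, 0.1536, 0.2312]
eef_rot: [0.721, 0.692, -0.0, 0.001]
ft_force: [-1.3, 1.0, -0.1]
grip_width: 0.527
finger_force: 0.0
```

>>> {"api": "arm_command", "payload": {"deltas": [{"dx": 0.18,"dy": -0.25,"dz": 0.0,"spin": 0.0},{"dx": 0.36,"dy": -0.5,"dz": 0.0,"spin": 0.0},{"dx": 0.54,"dy": -0.75,"dz": 0.0,"spin": 0.0},{"dx": 0.79,"dy": -1.0,"dz": 0.0,"spin": 0.0},{"dx": 0.79,"dy": -1.0,"dz": 0.0,"spin": 0.0},{"dx": 0.79,"dy": -1.0,"dz": 0.0,"spin": 0.0}]}}

```text
time: 2.1
ee_pos: [0.5891, -0.0425, 0.2307]
eef_rot: [0.718, 0.696, -0.0, -0.001]
ft_force: [0.1, 0.1, 0.6]
grip_width: 0.53
finger_force: 0.0
```

```bash
python3 - <<'E'
from h import *
st=manip.read_state(); print(st['joints'],st['ee_pos'],st['eef_rot'])
w=take('wrist','w1'); t=take('top','t1'); print(w['fx'],w['k1'],np.round(w['view'],3).tolist())
cv2.imwrite('pics/w1.png',np.hstack([cv2.resize(w['image'],(512,384)),cv2.resize(t['image'][110:240,280:375],(280,384),interpolation=cv2.INTER_CUBIC)]))
A=[.593,.014]
for r in (40,74,102): print(r,proj(w,[A[0]+r/1e3*np.cos(-1.61),A[1]+r/1e3*np.sin(-1.61),.145]))
E
```

```text
[-0.10088598  0.74734387  0.2481406   1.42828154 -0.20129715  0.99192433
  0.16301261] [ 0.58913053 -0.04245819  0.23069768] [ 7.18052788e-01  6.95988403e-01 -1.88253459e-04 -5.48730338e-04]
287.7518840259339 -0.010733905857787655 [[0.999, -0.032, 0.0, -0.59], [-0.03, -0.955, 0.296, -0.06], [-0.009, -0.296, -0.955, 0.372], [0.0, 0.0, 0.0, 1.0]]
40 [254.73955064 177.31667886]
74 [254.316944   215.78659418]
102 [253.99351761 245.16146363]
```

View pics/w1.png

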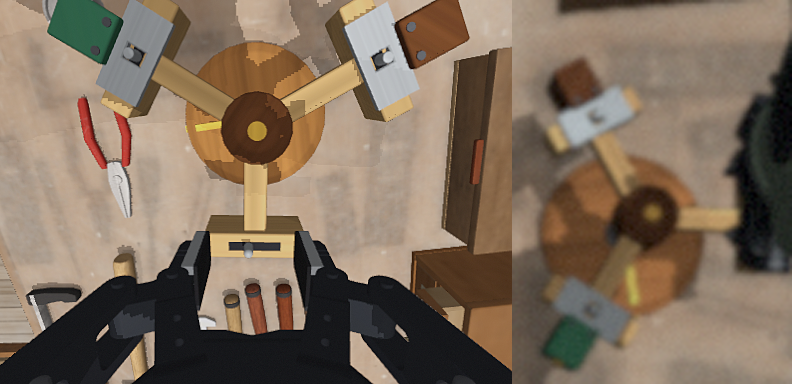

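The wrist view shows the bar top at (212–293, 233–257), the pin at about (248,248) and the knob at (257,131). The mark runs from (195,127) to (220,124), and the branch is about 22 px wide at column 256. All of this agrees with my projections.

```bash
python3 - <<'E'
from h import *
w=load('w1'); 
print('knob',atz(w,257,131,.165)); m=[atz(w,195,128,.022),atz(w,220,124,.022)]; d=m[0]-m[1]; print(np.round(m,4),np.arctan2(d[1],d[0]))
c=[atz(w,255.5,128+0,.158)]; print(c)
g=[atz(w,x,y,.022) for x,y in [(186,115),(325,113),(257,41),(257,184)]]; print('base',np.round(g,4), (g[0]+g[1])[0]/2 , (g[2]+g[3])[1]/2)
print('bar',[np.round(atz(w,x,y,.145),4) for x,y in [(212,233),(293,233),(211,257),(295,256)]])
print('branch',[np.round(atz(w,256,y,.13),4) for y in (165,215)])
g=w['image'];print('mark px'); h=cv2.cvtColor(g,cv2.COLOR_BGR2HSV); M=((h[...,0]>25)&(h[...,0]<33)&(h[...,1]>150)&(h[...,2]>120)); M[:, :180]=0;M[140:]=0;M[:,240:]=0
ys,xs=np.nonzero(M); print(len(xs)); 
if len(xs)>5:
  P=np.array([atz(w,x,y,.022)[:2] for x,y in zip(xs,ys)]); c=P.mean(0); u=np.linalg.svd(P-c)[2][0]; print(c,u,np.arctan2(u[1],u[0]),P.min(0),P.max(0))
E
```

```text
knob [0.59397221 0.01341882 0.165     ]
[[0.5218 0.0048 0.022 ]
 [0.5521 0.0086 0.022 ]] -3.019378208048116
[array([0.59303133, 0.01491728, 0.158     ])]
base [[ 0.5125  0.0203  0.022 ]
 [ 0.677   0.0174  0.022 ]
 [ 0.5987  0.097   0.022 ]
 [ 0.5944 -0.0674  0.022 ]] 0.5947769672383801 0.014767074289695772
bar [array([ 0.5527, -0.075 ,  0.145 ]), array([ 0.6234, -0.0772,  0.145 ]), array([ 0.5501, -0.0985,  0.145 ]), array([ 0.6254, -0.0999,  0.145 ])]
branch [array([ 0.5929, -0.019 ,  0.13  ]), array([ 0.5916, -0.0654,  0.13  ])]
mark px
44
[0.53421093 0.00634026] [-0.97226336 -0.23388877] -2.9055171770709274 [0.5111502  0.00221748] [0.5522775  0.01090084]
```

>>> {"api": "arm_command", "payload": {"deltas": [{"dx": 0.005,"dy": -0.065,"dz": 0.0,"spin": 0.0},{"dx": 0.005,"dy": -0.065,"dz": -0.1,"spin": 0.0},{"dx": 0.005,"dy": -0.065,"dz": -0.2,"spin": 0.0},{"dx": 0.005,"dy": -0.065,"dz": -0.3,"spin": 0.0},{"dx": 0.005,"dy": -0.065,"dz": -0.38,"spin": 0.0},{"dx": 0.005,"dy": -0.065,"dz": -0.42,"spin": 0.0},{"dx": 0.005,"dy": -0.065,"dz": -0.46,"spin": 0.0},{"dx": 0.005,"dy": -0.065,"dz": -0.5,"spin": 0.0},{"dx": 0.005,"dy": -0.065,"dz": -0.54,"spin": 0.0},{"dx": 0.005,"dy": -0.065,"dz": -0.58,"spin": 0.0},{"dx": 0.005,"dy": -0.065,"dz": -0.61,"spin": 0.0},{"dx": 0.005,"dy": -0.065,"dz": -0.61,"spin": 0.0}]}}

```text
time: 3.7
ee_pos: [0.5901, -0.0561, 0.1089]
eef_rot: [0.718, 0.696, -0.0, -0.0]
ft_force: [0.2, -1.1, 0.0]
grip_width: 0.528
finger_force: 0.0
```

```bash
python3 - <<'E'
import numpy as np
A=np.array([.594,.014]);p0=np.array([.5903,-.056]);v=p0-A
def rel(phi):
    c,s=np.cos(phi),np.sin(phi); return (np.array([[c,-s],[s,c]])@v+A-p0)/.2
for i in range(0,31): 
    f=-.05*i; print(round(f,2),np.round(rel(f),3),round(f/(np.pi/2),3))
E
```

```text
-0.0 [ 0. -0.] -0.0
-0.05 [-0.017  0.001] -0.032
-0.1 [-0.035  0.004] -0.064
-0.15 [-0.052  0.007] -0.095
-0.2 [-0.069  0.011] -0.127
-0.25 [-0.086  0.015] -0.159
-0.3 [-0.103  0.021] -0.191
-0.35 [-0.119  0.028] -0.223
-0.4 [-0.135  0.035] -0.255
-0.45 [-0.15   0.043] -0.286
-0.5 [-0.166  0.052] -0.318
-0.55 [-0.18   0.061] -0.35
-0.6 [-0.194  0.072] -0.382
-0.65 [-0.208  0.083] -0.414
-0.7 [-0.221  0.094] -0.446
-0.75 [-0.234  0.107] -0.477
-0.8 [-0.245  0.119] -0.509
-0.85 [-0.257  0.133] -0.541
-0.9 [-0.267  0.147] -0.573
-0.95 [-0.277  0.161] -0.605
-1.0 [-0.286  0.176] -0.637
-1.05 [-0.294  0.192] -0.668
-1.1 [-0.302  0.208] -0.7
-1.15 [-0.309  0.224] -0.732
-1.2 [-0.314  0.24 ] -0.764
-1.25 [-0.319  0.257] -0.796
-1.3 [-0.324  0.274] -0.828
-1.35 [-0.327  0.291] -0.859
-1.4 [-0.33   0.309] -0.891
-1.45 [-0.331  0.326] -0.923
-1.5 [-0.332  0.344] -0.955
```

>>> {"api": "arm_command", "payload": {"deltas": [{"dx": 0.0,"dy": 0.0,"dz": 0.0,"spin": 0.0},{"dx": 0.0,"dy": 0.0,"dz": 0.0,"spin": 0.0},{"dx": 0.0,"dy": 0.0,"dz": 0.0,"spin": 0.0}], "hand": -0.34}}

```text
time: 4.08
ee_pos: [0.5903, -0.0561, 0.1094]
eef_rot: [0.718, 0.696, 0.0, 0.0]
ft_force: [0.2, 0.1, -0.1]
grip_width: 0.331
finger_force: 0.0
```

>>> {"api": "arm_command", "payload": {"deltas": [{"dx": -0.009,"dy": 0.001,"dz": 0.0,"spin": -0.016},{"dx": -0.017,"dy": 0.001,"dz": 0.0,"spin": -0.032},{"dx": -0.026,"dy": 0.002,"dz": 0.0,"spin": -0.048},{"dx": -0.035,"dy": 0.004,"dz": 0.0,"spin": -0.064},{"dx": -0.043,"dy": 0.005,"dz": 0.0,"spin": -0.08},{"dx": -0.052,"dy": 0.007,"dz": 0.0,"spin": -0.095}]}}

```text
time: 4.82
ee_pos: [0.5811, -0.0548, 0.1094]
eef_rot: [0.769, 0.64, 0.001, 0.001]
ft_force: [11.2, -0.8, -6.0]
grip_width: 0.333
finger_force: 5.3
```

>>> {"api": "arm_command", "payload": {"deltas": [{"dx": -0.017,"dy": 0.004,"dz": 0.0,"spin": -0.032},{"dx": -0.034,"dy": 0.008,"dz": 0.0,"spin": -0.064},{"dx": -0.051,"dy": 0.014,"dz": 0.0,"spin": -0.096},{"dx": -0.067,"dy": 0.021,"dz": 0.0,"spin": -0.128},{"dx": -0.083,"dy": 0.028,"dz": 0.0,"spin": -0.16},{"dx": -0.098,"dy": 0.036,"dz": 0.0,"spin": -0.191},{"dx": -0.114,"dy": 0.045,"dz": 0.0,"spin": -0.223},{"dx": -0.128,"dy": 0.054,"dz": 0.0,"spin": -0.255},{"dx": -0.142,"dy": 0.065,"dz": 0.0,"spin": -0.287},{"dx": -0.156,"dy": 0.076,"dz": 0.0,"spin": -0.319},{"dx": -0.169,"dy": 0.087,"dz": 0.0,"spin": -0.351},{"dx": -0.182,"dy": 0.1,"dz": 0.0,"spin": -0.382}]}}

```text
time: 6.32
ee_pos: [0.5449, -0.0352, 0.1095]
eef_rot: [0.924, 0.383, 0.001, 0.001]
ft_force: [11.0, -2.3, -6.2]
grip_width: 0.327
finger_force: 5.2
```

>>> {"api": "arm_command", "payload": {"deltas": [{"dx": -0.011,"dy": 0.012,"dz": 0.0,"spin": -0.032},{"dx": -0.023,"dy": 0.026,"dz": 0.0,"spin": -0.064},{"dx": -0.033,"dy": 0.04,"dz": 0.0,"spin": -0.096},{"dx": -0.043,"dy": 0.054,"dz": 0.0,"spin": -0.128},{"dx": -0.052,"dy": 0.069,"dz": 0.0,"spin": -0.16},{"dx": -0.06,"dy": 0.085,"dz": 0.0,"spin": -0.191},{"dx": -0.068,"dy": 0.101,"dz": 0.0,"spin": -0.223},{"dx": -0.075,"dy": 0.117,"dz": 0.0,"spin": -0.255},{"dx": -0.08,"dy": 0.133,"dz": 0.0,"spin": -0.287},{"dx": -0.085,"dy": 0.15,"dz": 0.0,"spin": -0.319},{"dx": -0.09,"dy": 0.167,"dz": 0.0,"spin": -0.351},{"dx": -0.093,"dy": 0.184,"dz": 0.0,"spin": -0.382}]}}

```text
time: 7.82
ee_pos: [0.5264, 0.0008, 0.1098]
eef_rot: [0.996, 0.093, 0.002, 0.001]
ft_force: [9.3, -9.0, -2.0]
grip_width: 0.327
finger_force: 5.0
```

```bash
python3 - <<'E'
from h import *
w=take('wrist','w2'); t=take('top','t2'); a=take('scene','s2')
st=manip.read_state(); print(st['time'],st['ee_pos'],st['ft_force'])
cv2.imwrite('pics/w2.png',np.hstack([cv2.resize(w['image'],(512,384)),cv2.resize(a['image'][90:200,220:320],(280,384),interpolation=cv2.INTER_CUBIC)]))
E
```

```text
7.975 [0.52586974 0.00127802 0.10968136] [ 3.81127507 -4.64973101  1.24747674]
```

View pics/w2.png

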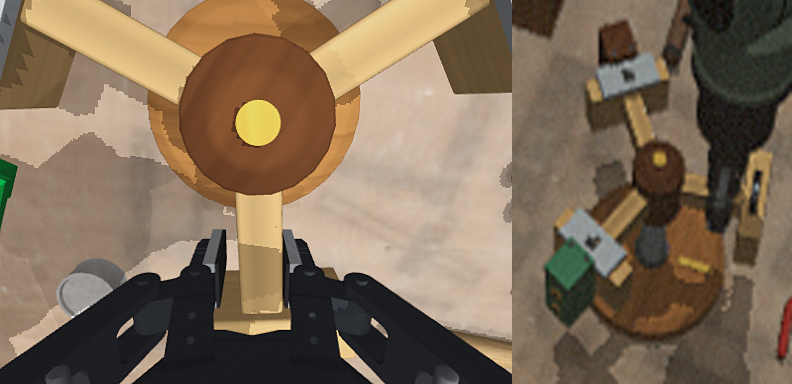

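```bash
python3 - <<'E'
from h import *
w=load('w2'); V=np.array(w['view']); print('cam',-V[:3,:3].T@V[:3,3])
for z in (.125,.135,.145):
  l=[atz(w,237,195,z),atz(w,241,308,z)]; r=[atz(w,281,195,z),atz(w,283,308,z)]
  n=(l[0]+r[0])/2; f=(l[1]+r[1])/2; d=f-n; print(z,n,f,np.arctan2(d[1],d[0])%(2*np.pi)-np.pi, np.linalg.norm((l[0]-r[0])))
k=atz(w,258,123,.165); print(k); d=f-k; print(np.arctan2(d[1],d[0])%(2*np.pi)-np.pi)
# mark in top/scene images
for tag in ('top0','t2','s2','sc0'):
  s=load(tag); h=cv2.cvtColor(s['image'],cv2.COLOR_BGR2HSV)
  u,v=proj(s,[.53,.006,.022]); c=s['image'][int(v)-8:int(v)+8,int(u)-10:int(u)+10].astype(int)
  M=np.zeros(h.shape[:2]); u,v=int(u),int(v)
  roi=s['image'][v-14:v+15,u-14:u+15].astype(int); sc=roi[...,1]-roi[...,0]-1.2*(roi[...,2]-roi[...,1]).clip(0)-0
  ys,xs=np.nonzero(sc>sc.max()*0.6); wt=sc[ys,xs]
  P=np.array([atz(s,x+u-14,y+v-14,.022)[:2] for x,y in zip(xs,ys)]); c=P.mean(0); dd=np.linalg.svd(P-c)[2][0]
  a=np.arctan2(dd[1]*np.sign(dd[0]),abs(dd[0])); b=c-[.594,.014]; print(tag,len(xs),sc.max(),c,a,np.arctan2(-b[1],-b[0]),P.min(0),P.max(0))
E
```

```text
cam [0.59951164 0.01648702 0.25259338]
0.125 [0.55918322 0.00502745 0.125     ] [ 0.49743299 -0.00868325  0.125     ] 0.21849039745385745 0.020529872829852837
0.135 [0.56234392 0.00592558 0.135     ] [ 0.5054333  -0.00671056  0.135     ] 0.218490397453857 0.01892086509427868
0.145 [0.56550462 0.00682372 0.145     ] [ 0.51343361 -0.00473786  0.145     ] 0.218490397453857 0.01731185735870451
[0.59388721 0.01323907 0.165     ]
0.21983358158362476
top0 30 70.4 [0.54225019 0.00673287] 0.10911363916301343 0.13951576832725213 [0.52448627 0.00189   ] [0.56065668 0.01053557]
t2 16 60.2 [0.55310675 0.0075698 ] -0.038827439358307625 0.15596657435567202 [0.54555894 0.00403459] [0.56067985 0.01044192]
s2 18 53.2 [0.54488298 0.00695119] 0.11307131856284466 0.14253727819007134 [0.5288939  0.00297983] [0.55915926 0.01150082]
sc0 92 33.0 [0.50048168 0.0023698 ] -0.5454848625635021 0.12372759473094085 [ 0.47566347 -0.05363978] [0.56062114 0.03057997]
```

>>> {"api": "arm_command", "payload": {"deltas": [{"dx": -0.001,"dy": 0.01,"dz": 0.0,"spin": -0.017},{"dx": -0.002,"dy": 0.019,"dz": 0.0,"spin": -0.034},{"dx": -0.004,"dy": 0.028,"dz": 0.0,"spin": -0.051},{"dx": -0.004,"dy": 0.028,"dz": 0.0,"spin": -0.051}]}}

```text
time: 8.48
ee_pos: [0.5252, 0.0065, 0.1097]
eef_rot: [0.999, 0.054, 0.002, 0.001]
ft_force: [6.4, -5.1, 0.3]
grip_width: 0.332
finger_force: 3.6
```

```bash
cat > br.py <<'E'
from h import *
def branch(w,rows):
    # branch edges = strongest +/- gradient around centre on the b-g "wood" colour
    L=[]
    for r in rows:
        g=w['image'][r-1:r+2].mean(0); g=g[:,2]-g[:,0]
        L.append(g)
    return L
E
python3 - <<'E'
from h import *
w=take('wrist','w3'); st=manip.read_state(); print(st['time'],st['ee_pos'],st['ft_force'])
cv2.imwrite('pics/w3.png',w['image'])
g=w['image'].astype(float)
for r in (200,215,225,300): 
    x=g[r-1:r+2,225:300].mean(0); print(r,(x[:,2]).astype(int).tolist())
E
```

```text
8.525 [0.52524939 0.00652678 0.1097077 ] [ 7.30715235 -6.52163472 -0.84907614]
200 [125, 126, 125, 126, 126, 126, 126, 127, 126, 127, 109, 152, 198, 210, 218, 226, 225, 223, 223, 222, 221, 219, 219, 217, 215, 215, 213, 211, 211, 212, 213, 213, 215, 215, 216, 216, 218, 219, 219, 221, 222, 222, 223, 225, 226, 227, 228, 229, 230, 232, 233, 234, 234, 234, 232, 226, 227, 179, 166, 173, 173, 173, 172, 170, 172, 170, 163, 169, 173, 174, 180, 183, 190, 208, 212]
215 [203, 217, 175, 154, 158, 159, 159, 159, 159, 161, 164, 128, 176, 203, 212, 222, 225, 224, 223, 222, 221, 220, 219, 218, 216, 215, 214, 213, 211, 212, 213, 213, 214, 215, 216, 216, 217, 218, 219, 221, 221, 222, 223, 224, 225, 227, 228, 229, 231, 232, 234, 218, 230, 236, 231, 225, 225, 177, 202, 212, 209, 210, 209, 210, 210, 209, 209, 209, 209, 207, 207, 208, 208, 208, 209]
225 [161, 161, 162, 162, 162, 161, 161, 161, 162, 163, 165, 148, 137, 188, 208, 217, 224, 224, 224, 222, 221, 220, 220, 218, 216, 215, 213, 213, 211, 212, 213, 214, 213, 214, 215, 216, 216, 217, 219, 220, 221, 221, 222, 223, 225, 226, 228, 229, 230, 231, 232, 233, 234, 235, 231, 226, 226, 164, 201, 214, 213, 213, 212, 212, 213, 213, 213, 212, 212, 212, 211, 212, 212, 212, 212]
300 [112, 112, 112, 111, 112, 112, 112, 113, 111, 112, 112, 112, 112, 112, 111, 105, 153, 168, 175, 181, 181, 180, 175, 173, 172, 171, 169, 168, 167, 166, 164, 159, 170, 174, 173, 174, 174, 175, 175, 178, 179, 180, 180, 182, 182, 183, 184, 186, 186, 188, 189, 189, 190, 191, 184, 176, 190, 142, 58, 24, 40, 43, 44, 45, 26, 22, 24, 26, 25, 27, 26, 27, 27, 27, 26]
```

```bash
python3 - <<'E'
from h import *
w=load('w3'); z=.13
n=(atz(w,236,200,z)+atz(w,281.8,200,z))/2; f=(atz(w,240.5,300,z)+atz(w,282,300,z))/2; d=f-n
print(n,f,np.arctan2(d[1],d[0])%(2*np.pi)-np.pi)
b=f-np.array([.594,.0137,0]); print(np.arctan2(-b[1],-b[0]))
E
```

```text
[0.55747965 0.00824081 0.13      ] [0.50446334 0.00095295 0.13      ] 0.1366082054229456
0.14141648998523287
```

>>> {"api": "arm_command", "payload": {"deltas": [{"dx": 0.002,"dy": -0.008,"dz": 0.0,"spin": 0.0},{"dx": 0.002,"dy": -0.014,"dz": 0.0,"spin": 0.0},{"dx": 0.002,"dy": -0.014,"dz": 0.0,"spin": 0.0},{"dx": 0.002,"dy": -0.014,"dz": 0.1,"spin": 0.0},{"dx": 0.002,"dy": -0.014,"dz": 0.3,"spin": 0.0},{"dx": 0.002,"dy": -0.014,"dz": 0.55,"spin": 0.0},{"dx": -0.15,"dy": -0.03,"dz": 0.6,"spin": 0.0},{"dx": -0.3,"dy": -0.05,"dz": 0.6,"spin": 0.0},{"dx": -0.3,"dy": -0.05,"dz": 0.6,"spin": 0.0},{"dx": -0.3,"dy": -0.05,"dz": 0.6,"spin": 0.0}]}}

```text
time: 9.78
ee_pos: [0.4645, -0.0022, 0.2293]
eef_rot: [0.998, 0.055, 0.0, -0.0]
ft_force: [0.7, -0.1, 0.3]
grip_width: 0.331
finger_force: 0.0
```

```bash
python3 - <<'E'
from h import *
w=take('wrist','w4'); t=take('top','t4'); st=manip.read_state(); print(st['time'],st['ee_pos'],st['ft_force'])
A=np.array([.594,.014]); a=.138
for r in (0,102): print(proj(w,[A[0]-r/1e3*np.cos(a),A[1]-r/1e3*np.sin(a),.145]))
cv2.imwrite('pics/w4.png',np.hstack([cv2.resize(w['image'],(512,384)),cv2.resize(t['image'][140:240,285:358],(280,384),interpolation=cv2.INTER_CUBIC)]))
E
```

```text
9.875 [ 0.46451831 -0.00230633  0.22910202] [-0.27753112  0.06598493 -0.72167451]
[251.05177898  17.9460517 ]
[254.7961968 161.3553538]
```

View pics/w4.png

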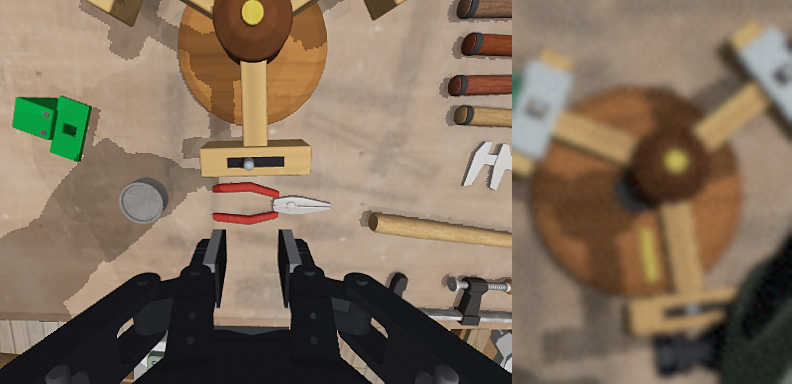

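The wrist view shows the bar at rows 147–176, columns 201–311. The pin head is at about (249,163) in the slit, and the mark is hidden under the branch. In the top view the mark runs roughly from (645,228) to (655,280).

```bash
python3 - <<'E'
from h import *
s=load('t4'); 
M=[atz(s,285+(x-512)/3.836-.4,140+y/3.84-.4,.022) for x,y in [(645,230),(655,280)]]; print(M)
for m in M+[M[1]+M[1]-M[0]]:
  b=m[:2]-[.594,.014]; print(np.arctan2(-b[1],-b[0]))
roi=s['image'][196:218,311:330].astype(int); sc=roi[...,1]-roi[...,0]-1.5*(roi[...,2]-roi[...,1]).clip(0)
ys,xs=np.nonzero(sc>.5*sc.max()); P=np.array([atz(s,x+311,y+196,.022)[:2] for x,y in zip(xs,ys)]);c=P.mean(0);d=np.linalg.svd(P-c)[2][0];b=c-[.594,.014];print(len(xs),c,d,np.arctan2(-b[1],-b[0]))
w=load('w4')
cv2.imwrite('pics/w4c.png',cv2.resize(w['image'][135:190,190:325],(800,326),interpolation=cv2.INTER_CUBIC))
E
```

```text
[array([0.56219883, 0.0091051 , 0.022     ]), array([0.52291503, 0.00249723, 0.022     ])]
0.15272352386750832
0.16042661082365095
0.16264262643749264
30 [0.5425557  0.00712465] [-0.99587278 -0.09076018] 0.13285912744864345
```

View pics/w4c.png

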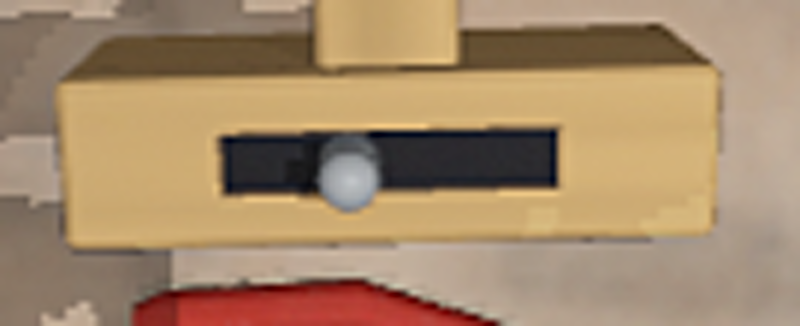

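The crop shows the bar's top face with corners (60,85), (717,70), (712,235) and (70,247). The pin's head is at (349,181).

```bash
python3 - <<'E'
from h import *
w=load('w4'); f=lambda x,y,z: atz(w,190+x/5.926-.4,135+y/5.926-.4,z)[:2]
C=np.array([f(60,85,.145),f(717,70,.145),f(712,235,.145),f(70,247,.145)]); print(C, C.mean(0))
d=C[0]+C[3]-C[1]-C[2]; print('len',np.linalg.norm(d)/2,'a',np.arctan2(-d[0],d[1]))
S=np.array([f(222,164,.145),f(557,158,.145)]); print('slotmid',S.mean(0),np.linalg.norm(S[0]-S[1]))
d=S[0]-S[1]; print(np.arctan2(-d[0],d[1]))
p=f(349,181,.157); print('pin',p)
a=.138; ex=np.array([np.cos(a),np.sin(a)]); ey=np.array([-ex[1],ex[0]])
A=np.array([.594,.014])
for n,q in (('bar',C.mean(0)),('slot',S.mean(0)),('pin',p)): print(n,'x',(q-A)@ex,'y',(q-A)@ey)
j=A-.0*ex; 
E
```

```text
[[ 0.49814254  0.04440756]
 [ 0.50969732 -0.042467  ]
 [ 0.48726679 -0.04560373]
 [ 0.47596631  0.04178321]] [ 4.92768241e-01 -4.69992140e-04]
len 0.0878769473471243 a 0.13041060878628147
slotmid [ 4.92682702e-01 -4.81012084e-04] 0.04532158141709366
0.12754921067215572
pin [0.49196829 0.00480878]
bar x -0.10225988635538577 y -0.00040674311478077776
slot x -0.10234612732310586 y -0.00040589144755304787
pin x -0.10232606590273051 y 0.004931890431924128
```

>>> {"api": "arm_command", "payload": {"deltas": [{"dx": 0.02,"dy": 0.25,"dz": 0.0,"spin": -0.08},{"dx": 0.05,"dy": 0.5,"dz": 0.0,"spin": -0.16},{"dx": 0.08,"dy": 0.75,"dz": 0.0,"spin": -0.16},{"dx": 0.1,"dy": 1.0,"dz": 0.0,"spin": -0.16}], "hand": 0.7}}

```text
time: 10.38
ee_pos: [0.4843, 0.1996, 0.229]
eef_rot: [0.998, -0.071, 0.0, 0.0]
ft_force: [0.2, -0.4, 0.5]
grip_width: 0.85
finger_force: 0.0
```

>>> {"api": "arm_command", "payload": {"deltas": [{"dx": 0.0,"dy": 0.25,"dz": 0.0,"spin": 0.0},{"dx": 0.0,"dy": 0.5,"dz": 0.0,"spin": 0.0},{"dx": 0.0,"dy": 0.7,"dz": 0.0,"spin": 0.0},{"dx": 0.0,"dy": 0.7,"dz": 0.0,"spin": 0.0},{"dx": 0.0,"dy": 0.7,"dz": 0.0,"spin": 0.0}]}}

```text
time: 11.0
ee_pos: [0.4842, 0.3371, 0.229]
eef_rot: [0.997, -0.071, -0.0, 0.0]
ft_force: [-1.0, -0.6, -0.2]
grip_width: 0.85
finger_force: 0.0
```

```bash
python3 - <<'E'
from h import *
w=take('wrist','w5'); st=manip.read_state(); print(st['time'],st['ee_pos'],st['eef_rot'],st['joints'])
for P in ([.505,.339,.064],[.540,.335,.056]): print(proj(w,P))
cv2.imwrite('pics/w5.png',cv2.resize(w['image'],(800,600),interpolation=cv2.INTER_CUBIC))
E
```

```text
11.05 [0.48433838 0.33683123 0.22920805] [ 9.97448126e-01 -7.13946552e-02  8.59460559e-06  1.99209058e-04] [-1.03870977  0.88470972  0.88477983  1.4434513  -0.71377727  1.15307778
 -1.75582362]
[248.36837085 153.39869784]
[247.38140954 119.38688576]
```

View pics/w5.png

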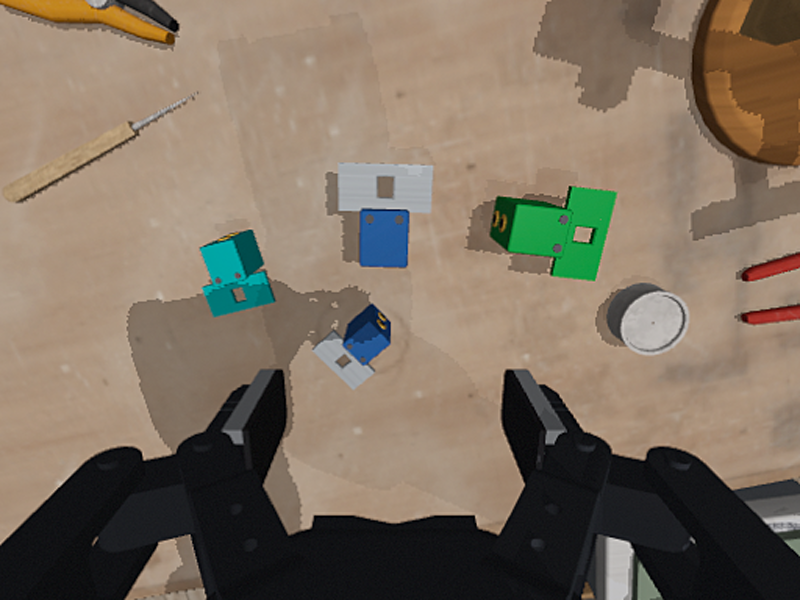

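Jig confirmed: block top at (360–409, 209–267), ear at (338–433, 163–212), slot at (385,187). The small blue jig, at (355,345), is clear of the finger paths.

```bash
python3 - <<'E'
from h import *
w=load('w5'); k=1.5625; f=lambda x,y,z: atz(w,(x+.5)/k-.5,(y+.5)/k-.5,z)[:2]
c=np.array([f(*p,.064) for p in [(360,209),(409,210),(407,268),(362,267)]]); e=np.array([f(*p,.056) for p in [(338,163),(433,165),(432,212),(338,210)]])
print(c,c.mean(0)); print(e.mean(0),np.linalg.norm(e[0]-e[1]),np.linalg.norm(e[0]-e[3])); s=f(385,187,.056); print('slot',s)
d=e[0]-e[1]; print('yaw',np.arctan2(-d[0],d[1])); d=s-c.mean(0); print(np.arctan2(d[1],d[0]),np.linalg.norm(d))
E
```

```text
[[0.52860351 0.35489501]
 [0.52322663 0.32220684]
 [0.48349723 0.32892852]
 [0.48870989 0.36010008]] [0.50600931 0.34153261]
[0.53948423 0.33614061] 0.06404271732275267 0.03133674734361359
slot [0.5400601  0.33624541]
yaw -0.1630585767500744
-0.15404397266616232 0.034458825944727184
```

>>> {"api": "arm_command", "payload": {"deltas": [{"dx": 0.108,"dy": 0.022,"dz": 0.0,"spin": -0.01},{"dx": 0.108,"dy": 0.022,"dz": -0.2,"spin": -0.01},{"dx": 0.108,"dy": 0.022,"dz": -0.4,"spin": -0.01},{"dx": 0.108,"dy": 0.022,"dz": -0.6,"spin": -0.01},{"dx": 0.108,"dy": 0.022,"dz": -0.7,"spin": -0.01},{"dx": 0.108,"dy": 0.022,"dz": -0.8,"spin": -0.01},{"dx": 0.108,"dy": 0.022,"dz": -0.9,"spin": -0.01},{"dx": 0.108,"dy": 0.022,"dz": -1.0,"spin": -0.01},{"dx": 0.108,"dy": 0.022,"dz": -1.0,"spin": -0.01}]}}

```text
time: 12.18
ee_pos: [0.5052, 0.3417, 0.028]
eef_rot: [0.997, -0.079, -0.001, 0.0]
ft_force: [0.2, -0.5, 0.7]
grip_width: 0.848
finger_force: 0.0
```

>>> {"api": "arm_command", "payload": {"deltas": [{"dx": 0.0,"dy": 0.0,"dz": -0.04,"spin": 0.0},{"dx": 0.0,"dy": 0.0,"dz": -0.04,"spin": 0.0},{"dx": 0.0,"dy": 0.0,"dz": -0.04,"spin": 0.0},{"dx": 0.0,"dy": 0.0,"dz": -0.04,"spin": 0.0},{"dx": 0.0,"dy": 0.0,"dz": -0.04,"spin": 0.0},{"dx": 0.0,"dy": 0.0,"dz": -0.04,"spin": 0.0},{"dx": 0.0,"dy": 0.0,"dz": -0.04,"spin": 0.0},{"dx": 0.0,"dy": 0.0,"dz": -0.04,"spin": 0.0}], "hand": -1, "grip_force": 40}}

```text
time: 13.18
ee_pos: [0.5056, 0.3421, 0.0214]
eef_rot: [0.997, -0.079, 0.0, -0.0]
ft_force: [-1.9, -0.3, 3.6]
grip_width: 0.394
finger_force: 40.7
```

>>> {"api": "arm_command", "payload": {"deltas": [{"dx": 0.0,"dy": 0.0,"dz": 0.1,"spin": 0.0},{"dx": 0.0,"dy": 0.0,"dz": 0.3,"spin": 0.0},{"dx": 0.0,"dy": 0.0,"dz": 0.55,"spin": 0.0},{"dx": 0.0,"dy": 0.0,"dz": 0.8,"spin": 0.0},{"dx": 0.0,"dy": 0.0,"dz": 0.9,"spin": 0.0},{"dx": -0.1,"dy": -0.2,"dz": 0.9,"spin": 0.06},{"dx": -0.24,"dy": -0.4,"dz": 0.9,"spin": 0.12},{"dx": -0.24,"dy": -0.6,"dz": 0.9,"spin": 0.187},{"dx": -0.24,"dy": -0.8,"dz": 0.9,"spin": 0.187},{"dx": -0.24,"dy": -1.0,"dz": 0.9,"spin": 0.187}]}}

```text
time: 14.42
ee_pos: [0.4575, 0.1406, 0.2024]
eef_rot: [0.998, 0.068, 0.001, -0.0]
ft_force: [0.3, -0.4, -3.3]
grip_width: 0.396
finger_force: 40.9
```

>>> {"api": "arm_command", "payload": {"deltas": [{"dx": 0.0,"dy": -0.2,"dz": 0.0,"spin": 0.0},{"dx": 0.0,"dy": -0.4,"dz": 0.0,"spin": 0.0},{"dx": 0.0,"dy": -0.55,"dz": 0.0,"spin": 0.0},{"dx": 0.0,"dy": -0.65,"dz": 0.0,"spin": 0.0},{"dx": 0.0,"dy": -0.71,"dz": 0.0,"spin": 0.0},{"dx": 0.0,"dy": -0.71,"dz": 0.0,"spin": 0.0},{"dx": 0.0,"dy": -0.71,"dz": 0.0,"spin": 0.0}]}}

```text
time: 15.3
ee_pos: [0.4577, 0.0008, 0.2014]
eef_rot: [0.998, 0.068, 0.0, -0.0]
ft_force: [-0.1, 0.0, -3.9]
grip_width: 0.391
finger_force: 40.9
```

```bash
python3 - <<'E'
from h import *
w=take('wrist','w6'); st=manip.read_state(); print(st['time'],st['ee_pos'],st['eef_rot'],st['ft_force'],st['grip_width'])
p=st['ee_pos']; q=st['eef_rot']; a=np.arctan2(2*q[0]*q[1],1-2*q[1]**2); a=2*np.arctan2(q[1],q[0]); print('yaw',a)
e=np.array(p)+[.035*np.cos(a),.035*np.sin(a),.0286+.006]; print('eye pred',e,proj(w,e),'pin pred',proj(w,[.492,.0048,.157]))
cv2.imwrite('pics/w6.png',cv2.resize(w['image'][60:285,105:405],(800,600),interpolation=cv2.INTER_CUBIC))
E
```

```text
15.35 [0.45763653 0.00083561 0.2012898 ] [ 9.97646478e-01  6.85672512e-02 -5.88859819e-05 -1.82911555e-04] [ 0.0199581  -0.68927492 -3.12409361] 0.3933736683956822
yaw 0.13724218845716168
eye pred [0.49230743 0.00562402 0.2358898 ] [255.2812945  205.63065861] pin pred [255.09626194 164.58359972]
```

View pics/w6.png

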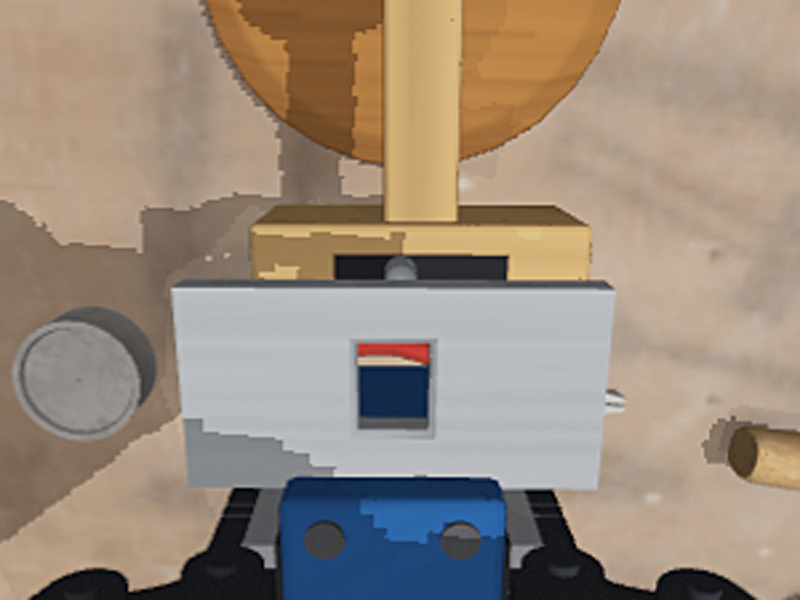

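The picture shows the slot at crop (394,389), about 1 mm left of the predicted position. The pin head is at (401,268). Relative to the pin, the eye needs about 2.3 mm towards −y. I'll lower to just above the pin and look again.

>>> {"api": "arm_command", "payload": {"deltas": [{"dx": 0.0015,"dy": -0.0115,"dz": -0.1,"spin": 0.0},{"dx": 0.0015,"dy": -0.0115,"dz": -0.2,"spin": 0.0},{"dx": 0.0015,"dy": -0.0115,"dz": -0.28,"spin": 0.0},{"dx": 0.0015,"dy": -0.0115,"dz": -0.32,"spin": 0.0},{"dx": 0.0015,"dy": -0.0115,"dz": -0.32,"spin": 0.0},{"dx": 0.0015,"dy": -0.0115,"dz": -0.32,"spin": 0.0},{"dx": 0.0015,"dy": -0.0115,"dz": -0.32,"spin": 0.0}]}}

```text
time: 16.23
ee_pos: [0.4581, -0.0022, 0.1377]
eef_rot: [0.998, 0.068, 0.0, -0.0]
ft_force: [-0.1, -0.2, -2.7]
grip_width: 0.392
finger_force: 40.8
```

```bash
python3 - <<'E'
from h import *
w=take('wrist','w7'); st=manip.read_state(); print(st['time'],st['ee_pos'],st['ft_force'],st['grip_width'])
p=st['ee_pos']; q=st['eef_rot']; a=2*np.arctan2(q[1],q[0]); print('yaw',a)
e=np.array(p)+[.035*np.cos(a),.035*np.sin(a),.0286+.006]; print('eye pred',e,proj(w,e),'pin pred',proj(w,[.492,.0033,.157]),proj(w,[.492,.0033,.145]))
cv2.imwrite('pics/w7.png',cv2.resize(w['image'][110:260,155:355],(800,600),interpolation=cv2.INTER_CUBIC))
E
```

```text
16.275 [ 0.45809025 -0.00219353  0.13760448] [ 0.25248508 -0.14580439 -3.02887518] 0.3912014407262703
yaw 0.13631544976510554
eye pred [0.49276557 0.00256275 0.17220448] [255.39409901 205.62111055] pin pred [253.13093221 195.2341591 ] [253.01804655 187.55027662]
```

View pics/w7.png

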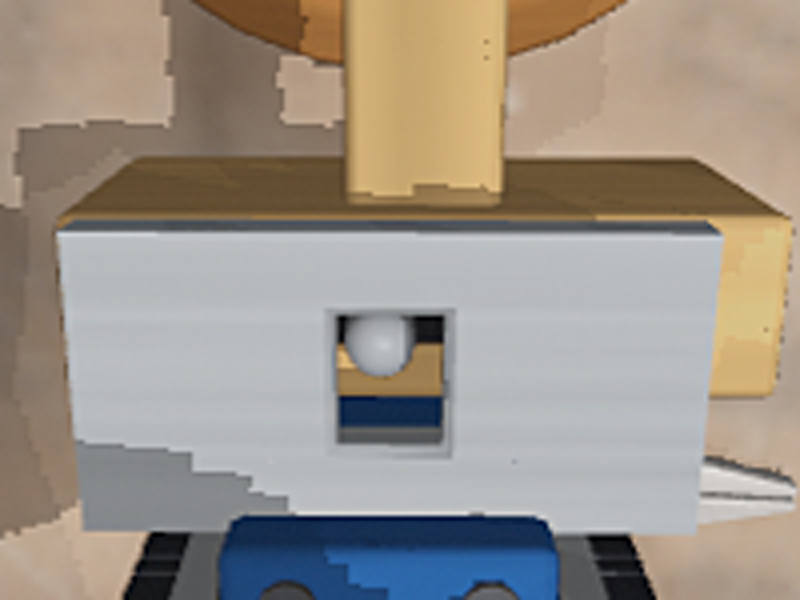

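The pin shows through the slot at crop (380,345), a bit left of the slot's centre column (390).

```bash
python3 - <<'E'
from h import *
w=load('w7'); f=lambda x,y,z: atz(w,155+(x+.5)/4-.5,110+(y+.5)/4-.5,z)[:2]
a=.136; ex=np.array([np.cos(a),np.sin(a)]); ey=np.array([-ex[1],ex[0]])
zt=.1722
s=f(390,382,zt); R=[f(325,382,zt),f(455,382,zt),f(390,310,zt),f(390,457,zt)]; print('slot',s,np.linalg.norm(R[0]-R[1]),np.linalg.norm(R[2]-R[3]))
for y in (340,345,350):
  p=f(380,y,.157); print('pin',p,'rel x,y mm',(p-s)@ex*1e3,(p-s)@ey*1e3)
E
```

```text
slot [0.4927961  0.00388691] 0.012994874832710241 0.015663130763705947
pin [0.49207238 0.00490579] rel x,y mm -0.578896215800106 1.1075969585661882
pin [0.49148368 0.00482659] rel x,y mm -1.1728908262252995 1.1089431510718315
pin [0.4908934  0.00474718] rel x,y mm -1.7684957217747785 1.1102933870731875
```

>>> {"api": "arm_command", "payload": {"deltas": [{"dx": -0.0055,"dy": 0.0048,"dz": 0.0,"spin": 0.0},{"dx": -0.0055,"dy": 0.0048,"dz": 0.0,"spin": 0.0},{"dx": -0.0055,"dy": 0.0048,"dz": -0.01,"spin": 0.0},{"dx": -0.0055,"dy": 0.0048,"dz": -0.02,"spin": 0.0},{"dx": -0.0055,"dy": 0.0048,"dz": -0.026,"spin": 0.0},{"dx": -0.0055,"dy": 0.0048,"dz": -0.032,"spin": 0.0},{"dx": -0.0055,"dy": 0.0048,"dz": -0.038,"spin": 0.0},{"dx": -0.0055,"dy": 0.0048,"dz": -0.044,"spin": 0.0}]}}

```text
time: 17.27
ee_pos: [0.4569, -0.0013, 0.1284]
eef_rot: [0.998, 0.068, 0.0, -0.0]
ft_force: [-0.1, 0.5, -3.0]
grip_width: 0.395
finger_force: 40.8
```

>>> {"api": "arm_command", "payload": {"deltas": [{"dx": 0.0,"dy": 0.0,"dz": -0.008,"spin": 0.0},{"dx": 0.0,"dy": 0.0,"dz": -0.016,"spin": 0.0},{"dx": 0.0,"dy": 0.0,"dz": -0.024,"spin": 0.0},{"dx": 0.0,"dy": 0.0,"dz": -0.032,"spin": 0.0},{"dx": 0.0,"dy": 0.0,"dz": -0.04,"spin": 0.0}]}}

```text
time: 17.9
ee_pos: [0.4568, -0.0013, 0.1204]
eef_rot: [0.998, 0.068, -0.0, -0.0]
ft_force: [0.3, -0.4, -1.5]
grip_width: 0.391
finger_force: 40.8
```

>>> {"api": "arm_command", "payload": {"deltas": [{"dx": 0.0,"dy": 0.0,"dz": -0.004,"spin": 0.0},{"dx": 0.0,"dy": 0.0,"dz": -0.008,"spin": 0.0},{"dx": 0.0,"dy": 0.0,"dz": -0.012,"spin": 0.0},{"dx": 0.0,"dy": 0.0,"dz": -0.015,"spin": 0.0}]}}

```text
time: 18.4
ee_pos: [0.4569, -0.0013, 0.1174]
eef_rot: [0.998, 0.068, -0.0, -0.0]
ft_force: [0.3, -0.2, -3.8]
grip_width: 0.395
finger_force: 40.8
```

>>> {"api": "arm_command", "payload": {"deltas": [{"dx": 0.0,"dy": 0.0,"dz": -0.003,"spin": 0.0},{"dx": 0.0,"dy": 0.0,"dz": -0.005,"spin": 0.0},{"dx": 0.0,"dy": 0.0,"dz": -0.006,"spin": 0.0}]}}

```text
time: 18.77
ee_pos: [0.4569, -0.0013, 0.1163]
eef_rot: [0.998, 0.068, 0.0, -0.0]
ft_force: [-1.0, 0.0, 1.1]
grip_width: 0.392
finger_force: 41.4
```

>>> {"api": "arm_command", "payload": {"deltas": [{"dx": 0.0,"dy": 0.0,"dz": 0.0,"spin": 0.0},{"dx": 0.0,"dy": 0.0,"dz": 0.0,"spin": 0.0},{"dx": 0.0,"dy": 0.0,"dz": 0.0,"spin": 0.0},{"dx": 0.0,"dy": 0.0,"dz": 0.0,"spin": 0.0}], "hand": 0.4}}

```text
time: 19.27
ee_pos: [0.4569, -0.0013, 0.1163]
eef_rot: [0.998, 0.068, 0.0, -0.0]
ft_force: [0.2, 0.5, 0.2]
grip_width: 0.699
finger_force: 0.0
```

>>> {"api": "arm_command", "payload": {"deltas": [{"dx": 0.0,"dy": 0.0,"dz": 0.05,"spin": 0.0},{"dx": 0.0,"dy": 0.0,"dz": 0.1,"spin": 0.0},{"dx": 0.0,"dy": 0.0,"dz": 0.2,"spin": 0.0},{"dx": 0.0,"dy": 0.0,"dz": 0.4,"spin": 0.0},{"dx": 0.0,"dy": 0.0,"dz": 0.6,"spin": 0.0},{"dx": 0.0,"dy": 0.0,"dz": 0.7,"spin": 0.0},{"dx": 0.0,"dy": 0.0,"dz": 0.7,"spin": 0.0}]}}

```text
time: 20.15
ee_pos: [0.4571, -0.0013, 0.2577]
eef_rot: [0.998, 0.068, 0.001, -0.0]
ft_force: [-0.7, -0.5, -0.3]
grip_width: 0.703
finger_force: 0.0
```

```bash
python3 - <<'E'
from h import *
w=take('wrist','w8'); s=take('scene','s8'); st=manip.read_state(); print(st['time'],st['ee_pos'],st['ft_force'],st['grip_width'])
cv2.imwrite('pics/w8.png',np.hstack([cv2.resize(w['image'][30:255,130:380],(420,378),interpolation=cv2.INTER_CUBIC),cv2.resize(s['image'][90:200,220:330],(378,378),interpolation=cv2.INTER_CUBIC)]))
E
```

```text
20.25 [ 0.4565949  -0.00113669  0.25614849] [ 0.43420364 -0.07875794 -0.03306399] 0.6971695601502663
```

View pics/w8.png

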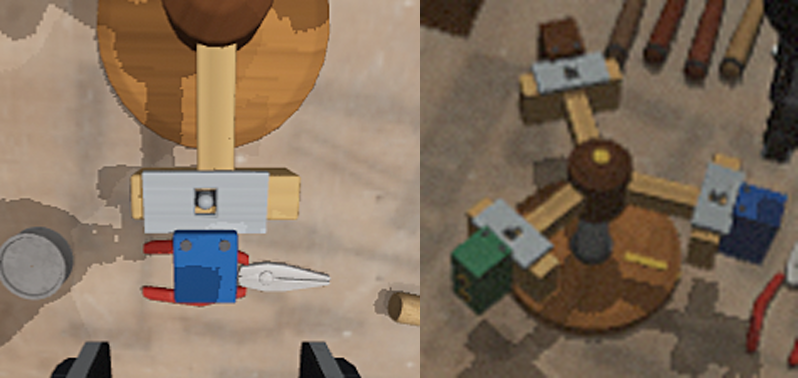

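The jig hangs with the pin through the slot (205,201) and the ear flat on the bar. One last numeric check of the mark against the branch in the scene view: the mark's ends are at crop (627,256) and (666,267).

```bash
python3 - <<'E'
from h import *
s=load('s8'); k=378/110
for x,y in [(627,256),(666,267)]:
  p=atz(s,220+(x-420)/k-.35,90+y/k-.35,.022); b=p[:2]-[.594,.014]; print(p,np.arctan2(-b[1],-b[0]))
w=load('w8'); f=lambda x,y: atz(w,130+x*250/420-.2,30+y*225/378-.2,.135)
d=(f(197,165)+f(235,165)-f(197,55)-f(235,55)); print(np.arctan2(d[1],d[0])%(2*np.pi)-np.pi)
print(manip.close_job())
E
```

```text
[0.55927217 0.00867284 0.022     ] 0.15221099580806763
[0.52195835 0.00470631 0.022     ] 0.12829588917136234
0.14257368484273858
the job is handed in; nothing more can be done
None
```

The blue jig is hung over the pin and fully down on the crossbar, with the empty branch over the brass mark (measured 0.143 rad against about 0.14 rad for the mark). I handed the job in at about 20 s; readings between moves showed about 13 N at most on the tree, and the tin, the wooden block and the pliers were not touched.

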